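# Index the standards carousel to the orange standard and take the reading

### The job

Work the red lever of the sample changer, full stroke after full stroke, until the orange glass standard stands squarely in front of the reading head's window, and let the lever go back to rest. Only then press the green read button fully down and let it come up again. Do not touch the carousel or its glass standards, and leave the other things on the bench where they are.

Things in the scene. Friction and masses are not known exactly. Their poses are not given: they have to be found in the camera images.
- changer: Manual sample changer, fixed to the bench at a varying place and yaw: white housing plate 360 x 300 mm, 30 mm thick. Origin on the carousel's vertical turning axis at bench level; x towards the reading head, z up. The head is a white box from x = 120 to 180 mm, 90 mm wide in y, top 150 mm above the bench, with a black window and on top an orange arrow to the reading place.
- carousel: Turntable of the changer, same origin: disc 200 mm across, 50 to 62 mm above the bench, 12 ratchet teeth on its rim (to 110 mm from the axis), 12 upright 20 x 20 mm glass standards 30 degrees apart on an 80 mm radius, tops 125 mm above the bench: one all orange, eleven violet with white caps. Turns only clockwise seen from above (ratchet) and stays where it is left.
- orange_standard (a point): The middle of the orange glass standard, 80 mm from the carousel's axis, 90 mm above the bench; it goes round with the carousel.
- window (a point): The reading place in front of the head's window, where a standard must stand to be read: 80 mm from the axis along the changer's x, 90 mm above the bench. Fixed to the changer. A lever stroke to the stop leaves some standard squarely here; from then on each full stroke brings the next. The very first stroke may turn less or a little more, as the carousel may have been left between two standards.
- lever (a joint): Angle of the indexing lever about the carousel's axis (rad): 0 at rest, grows clockwise seen from above, 0.62 at its stop. A spring (0.4 N m at rest, 0.65 at the stop) brings it back when let go. On the clockwise stroke it pushes a tooth and turns the carousel; on the way back it slips over the teeth. A full stroke, out to the stop and back to rest, turns the carousel by one standard (30 degrees).
- post_top (a point): Centre of the top of the lever's upright red post: round, 20 mm thick, 150 mm from the carousel's axis, from 44 to 135 mm (this point) above the bench. Push it or straddle it from above; it needs about 5 to 9 N. Seen from the axis it lies 207 degrees anticlockwise from the changer's x at rest, 171.5 degrees at the stop.
- read_button (a joint): Travel of the green read button (m): 0 up, 0.006 fully down; it springs back. Fully down takes 5 N.
- read_button_top (a point): Centre of the top of the green read button, 36 mm across, on the changer's plate at x = -145, y = 115 mm of the changer's frame; this point lies about 52 mm above the bench when the button is up. It is pressed straight down.
- bottle: Bystander: glass jar with blue cap, 72 mm wide, 130 mm tall. Origin at the centre of its underside.
- cup: Bystander: paper cup, 76 mm wide, 90 mm tall. Origin at the centre of its underside.
- beaker: Bystander: white plastic beaker, 80 mm wide, 100 mm tall. Origin at the centre of its underside.
- tip_box: Bystander: blue box of pipette tips, 115 x 75 x 55 mm. Origin at the centre of its underside.
- pipette: Bystander: pipette lying down, 220 mm long, 30 mm high and wide at most. Origin at bench level under its middle; x along it.
- timer: Bystander: white square timer, 65 x 65 x 20 mm. Origin at the centre of its underside.
- tube_rack: Bystander: white tube rack, 90 x 160 x 30 mm. Origin at the centre of its underside.

How it is judged:
By the outcome, as a careful person would: the job done as asked, in the order asked, and still so for the second after the job is handed in, with the robot touching nothing.
It also fails if it takes over 64 s, if anything falls off the work surface, if the arm or the gripper's body presses on something with over 40 N, if the wrist force passes 120 N, or if a joint passes its speed limit or range.

### The arm

A 7-joint arm with a two-finger parallel gripper is mounted at the origin on the work surface. World frame = base frame: x ahead of the robot, y to its left, z up, the work surface at z = 0. Lengths are in mm, angles in rad, forces in N, time in s.
With the tool pointing down it reaches from about 400 to 925 mm from the base axis. Payload 4.1 kg.
Tool frame: the origin (TCP) lies midway between the tips of the shut fingers; the grasp point (between the pads) lies 19 mm behind it; z points along the fingers, y is the line along which they close (so a half turn about z gives the same grasp; the last joint's range is limited). The gripper opens to 85 mm and grips with 20 to 120 N. Pads are 22 mm wide; open, the fingers measure 114 mm over their backs; the gripper's body (76 mm by 85 mm) begins 54 mm behind the grasp point. The pads swing forward as they close: fully open they stand 13 mm farther back than shut.
Start: joints at [-1.315, 0.398, 0.045, 1.537, -0.019, 1.207, -0.051], TCP at [225.793, 609.558, 231.347] pointing down, gripper open.
Joint ranges: [-2.82, 2.82], [-0.49, 2.23], [-1.37, 1.46], [0, 2.46], [-1.36, 4.5], [0.23, 2], [-2.94, 2.94]. Speed limits (rad/s): [2.57, 2.57, 3.14, 3.14, 3.14, 3.14, 3.14].

### API

Orientations are given as a unit quaternion [w, x, y, z].
In Python, from bench import robot, viewer, order gives the robot as it stands.
- The arm moves only by the shell command python3 -m creep 'ROWS'. ROWS is JSON, a list of rows, each a list of 7 numbers: the turn, a rotation vector about the tool's x, y, z in rad, then the shift along the tool's x, y, z in mm, then the finger opening in mm, from 0 to 85.4. In form: [[rx, ry, rz, tx, ty, tz, gripper], ...]. A call has 1 to 8 rows; each row is the pose to reach, as a shift and turn from the pose commanded when the call began, along the tool's axes at that moment; what a row does not reach only later rows make up. A row lasts 1/8 s, in which the tool goes at most 62.5 mm and 10.7 degrees, less where a joint would pass 70% of its speed; a pose out of reach is approached as far as the arm can. A call with a gripper value outside its range is refused whole. The fingers move at their own pace and stop on an object; the grip force is fixed at half the most. Time passes only in rows, so rows that repeat a pose let the fingers close. It gives the time, the measured TCP pose, the force, the opening and the grip force at its end, in the units of the state.
- robot.get_state(): the state, without advancing time (a new reading comes with each control period).
- viewer.camera(name): name is "side" or "top"; returns the picture (480x640x3 uint8, red, green, blue); there is no depth.
- viewer.camera_model(name): a dict with "camera_matrix" (3x3 intrinsics, pixels), "cam_to_world" (4x4, takes a point from camera to world coordinates). Camera axes: x right, y up, looking along -z (the intrinsics and any distortion apply to the point x, -y, -z); pixel columns grow to the right and rows downward; lengths in mm; the calibration is good to about 2 mm. A picture is of the moment at which its call begins. camera_model takes no time and is no camera call.
- order.hand_in(): hands the job in; it is judged then, once.
The state is a dict: "time": time; "joints": joint angles; "dq": joint speeds; "tau": joint torques, N m; "ee_pos": TCP position; "ee_rot": TCP orientation; "force": force on the tool from outside, world axes, zero at the start; "ft_torque": the same for the moment, N m; "width": opening from 0.0 (shut) to 1.0 (fully open); "gripper_force": force on a finger pad.
Only numpy, scipy, OpenCV 4.12 (cv2) and the standard library are available. Lean on these libraries where they do the work, as an engineer would, in place of code of your own. Each camera call takes 0.05 s, during which the arm holds its last target. There are 200 camera calls.

## Working session

There is one attempt and no reset: what is moved stays moved. The work goes in short steps, Python scripts to look and compute and a shell command to move; the robot and the scene stay as the last step left them, time stands still between calls to the robot, and variables do not carry over. Pictures are saved under pics/ and viewed, at most 10 in all, crops included, and the job is handed in when it is done.

```bash
ls; mkdir -p pics; python3 - <<'E'
from bench import robot, viewer
import cv2
s=robot.get_state();print(s['time'],s['ee_pos'],s['ee_rot'],s['force'],s['width'])
for n in('side','top'):
    cv2.imwrite(f'pics/{n}0.png',viewer.camera(n)[:,:,::-1])
    m=viewer.camera_model(n);print(m)
E
```

```text
pics
0.0 [225.54389679 608.92771008 230.25090763] [-1.16665348e-04  1.76385395e-01  9.84320689e-01 -9.79385978e-04] [0.43648319 0.42419392 0.25244923] 0.9951807333842912
{'camera_matrix': array([[533.15706482,   0.        , 305.39995542],
       [  0.        , 533.15706482, 243.94665272],
       [  0.        ,   0.        ,   1.        ]]), 'cam_to_world': array([[ 9.96285820e-01,  5.93314998e-02, -6.24046372e-02,
         4.40509723e+02],
       [-8.40483382e-02,  5.12500801e-01, -8.54563518e-01,
        -9.38987239e+02],
       [-1.87201086e-02,  8.56634521e-01,  5.15583995e-01,
         6.88318801e+02],
       [ 0.00000000e+00,  0.00000000e+00,  0.00000000e+00,
         1.00000000e+00]])}
{'camera_matrix': array([[525.72304193,   0.        , 314.215123  ],
       [  0.        , 525.72304193, 243.31737883],
       [  0.        ,   0.        ,   1.        ]]), 'cam_to_world': array([[ 1.96062935e-02,  9.96601518e-01, -8.00062981e-02,
         4.34446976e+02],
       [-9.99807753e-01,  1.95254217e-02, -1.79310053e-03,
         5.41491154e-01],
       [-2.24850005e-04,  8.00260731e-02,  9.96792745e-01,
         1.22617318e+03],
       [ 0.00000000e+00,  0.00000000e+00,  0.00000000e+00,
         1.00000000e+00]])}
```

View pics/top0.png

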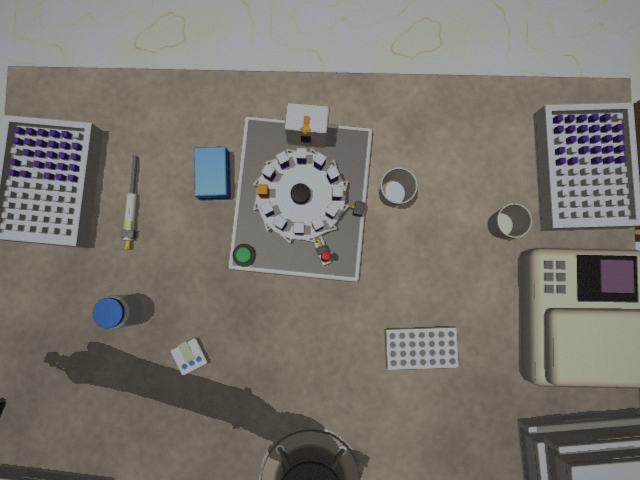

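View pics/side0.png

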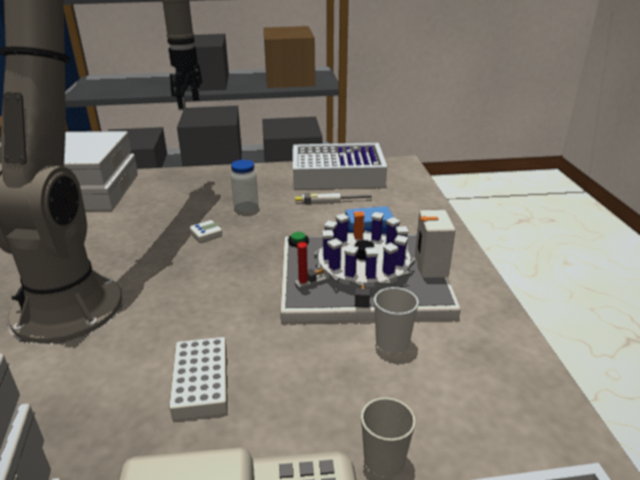

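The top view shows the carousel hub at about (301,194), the orange standard at (262,190), a quarter turn anticlockwise of the window at (306,140). The red post is at (326,256) and the green button at (243,255). The side view agrees, with the post at (303,245).

```bash
cat > h.py <<'E'
import numpy as np, cv2
from bench import robot, viewer
def ray(n,u,v,z):
    m=viewer.camera_model(n);K=m['camera_matrix'];T=m['cam_to_world']
    d=T[:3,:3]@np.array([(u-K[0,2])/K[0,0],-(v-K[1,2])/K[1,1],-1]);o=T[:3,3]
    return (o+d*(z-o[2])/d[2])[:2]
def blob(img,lo,hi,box,):
    h=cv2.cvtColor(img,cv2.COLOR_RGB2HSV);m=cv2.inRange(h,lo,hi)
    k=np.zeros_like(m);x0,y0,x1,y1=box;k[y0:y1,x0:x1]=m[y0:y1,x0:x1]
    n,l,s,c=cv2.connectedComponentsWithStats(k)
    if n<2:return None
    i=1+np.argmax(s[1:,4]);return c[i],s[i],l==i
def look(name=None):
    im=viewer.camera('top')
    if name: cv2.imwrite(name,cv2.resize(im[90:300,210:410,::-1],None,fx=2.8,fy=2.8))
    return im
def plate(im):
    g=cv2.cvtColor(im,cv2.COLOR_RGB2HSV)
    return g
E
python3 - <<'E'
from h import *
im=look('pics/t1.png')
r=blob(im,(0,150,80),(6,255,255),(300,235,345,275));print('red',r[0],r[1],ray('top',*r[0],135))
g=blob(im,(45,100,40),(80,255,255),(225,235,265,275));print('green',g[0],g[1],ray('top',*g[0],52))
o=blob(im,(8,150,80),(20,255,255),(240,150,360,240));print('orange',o[0],o[1],ray('top',*o[0],125))
a=blob(im,(8,150,80),(20,255,255),(295,100,320,137));print('arrow',a[0],a[1],ray('top',*a[0],150))
k=blob(im,(0,0,0),(180,255,45),(285,180,318,210));print('hub',k[0],k[1],ray('top',*k[0],70))
# corners of plate
for c in((246,118),(372,129),(358,280),(230,268)):print(ray('top',*c,30))
s=viewer.camera('side')
r=blob(s,(0,150,60),(6,255,255),(285,230,325,295));print('red side',r[0],r[1])
E
```

```text
red [325.45454545 255.3030303 ] [321 251  10   9  66] [497.49949308 -21.34149919]
green [242.88717949 254.4974359 ] [235 247  16  16 195] [500.48105334 161.68322178]
orange [262.19791667 188.75      ] [257 184  11  11  96] [636.65190958 115.00174791]
arrow [305.42105263 124.80263158] [301 116   9  18  76] [769.08549958  25.74196969]
hub [301.70434783 192.08695652] [292 184  18  20 115] [640.96598908  32.67680247]
[819.86952162 167.15059877]
[ 799.46101368 -126.2980178 ]
[448.88701276 -98.31073609]
[470.40374547 193.06797058]
red side [302.09717868 261.20062696] [297 241  11  42 319]
```

View pics/t1.png

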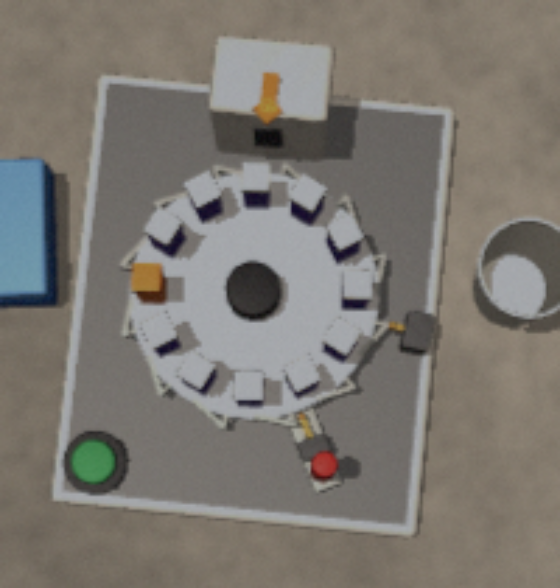

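```bash
cat >> h.py <<'E'
from scipy.spatial.transform import Rotation as R
def to(*pts):
    s=robot.get_state();q=s['ee_rot'];r=R.from_quat([q[1],q[2],q[3],q[0]])
    for p in pts: print(p,'tool shift',r.inv().apply(np.array(p)-s['ee_pos']).round(1))
    print('t',s['time'],'pos',s['ee_pos'].round(1),'y dir',np.degrees(np.arctan2(*r.as_matrix()[1::-1,1])).round(1),'F',s['force'].round(1))
E
python3 -m creep '[[0,0,-0.15,-42,-44,0,0],[0,0,-0.3,-84,-88,0,0],[0,0,-0.44,-126,-132,0,0],[0,0,-0.44,-168,-176,0,0],[0,0,-0.44,-210,-220,0,0],[0,0,-0.44,-252,-265,0,0],[0,0,-0.44,-294,-309,0,0],[0,0,-0.44,-336,-353,0,0]]'
python3 -c "
from h import *
to((515,-63,230),(515,-63,100))"
```

```text
time: 1.2
ee_pos: [418.7, 159.9, 231.5]
ee_rot: [0.0, -0.043, 0.999, 0.0]
force: [0.2, -0.8, 0.3]
width: -0.004
gripper_force: 0.0
(515, -63, 230) tool shift [ -76.9 -230.3    1.4]
(515, -63, 100) tool shift [ -76.8 -230.4  131.4]
t 1.2 pos [418.7 159.9 231.5] y dir 94.9 F [ 0.2 -0.8  0.3]
```

```bash
python3 -m creep '[[0,0,0,-19,-57,0,0],[0,0,0,-38,-115,0,0],[0,0,0,-57,-172,0,0],[0,0,0,-77,-230,0,0],[0,0,0,-77,-230,45,0],[0,0,0,-77,-230,90,0],[0,0,0,-77,-230,131,0],[0,0,0,-77,-230,131,0]]'
python3 - <<'E'
from h import *
look('pics/t2.png')
a=np.array([636,36.5])
P=[]
for d in (200.8,195,189,183,177,171,167.3):
    t=np.radians(d);back=np.array([-np.sin(t),np.cos(t)])  # anticlockwise
    p=a+150*np.array([np.cos(t),np.sin(t)])+25*back
    P.append((*p.round(1),100))
to(*P)
E
```

```text
time: 2.2
ee_pos: [511.7, -60.6, 97.7]
ee_rot: [-0.004, -0.043, 0.999, -0.0]
force: [0.2, 0.3, 0.4]
width: 0.002
gripper_force: 0.0
(np.float64(504.7), np.float64(-40.1), 100) tool shift [ 7.3 21.4 -0.2]
(np.float64(497.6), np.float64(-26.5), 100) tool shift [13.2 35.6 -0.1]
(np.float64(491.8), np.float64(-11.7), 100) tool shift [17.8 50.8 -0.1]
(np.float64(487.5), np.float64(3.7), 100) tool shift [20.7 66.6 -0.1]
(np.float64(484.9), np.float64(19.4), 100) tool shift [22.  82.4 -0.1]
(np.float64(483.9), np.float64(35.3), 100) tool shift [21.6 98.3 -0.1]
(np.float64(484.2), np.float64(45.1), 100) tool shift [ 2.050e+01  1.081e+02 -1.000e-01]
t 2.25 pos [513.8 -60.9  99.8] y dir 94.9 F [0.  0.5 0.5]
```

View pics/t2.png

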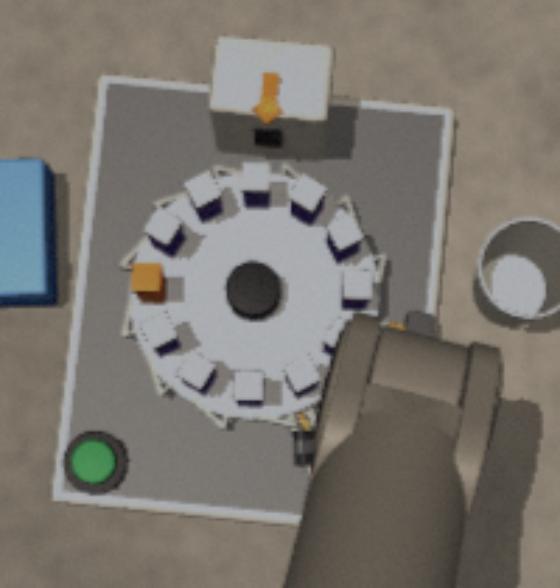

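The arm hides the post, the orange standard is unmoved at crop (148,282), and the wrist is clear of the carousel. I'll start the first stroke.

```bash
python3 -m creep '[[0,0,0,4,11,0,0],[0,0,0,7,21,0,0],[0,0,0,10,28,0,0],[0,0,0,13,36,0,0],[0,0,0,15,43,0,0],[0,0,0,18,51,0,0],[0,0,0,20,59,0,0],[0,0,0,21,66,0,0]]'
python3 -m creep '[[0,0,0,1,8,0,0],[0,0,0,1,16,0,0],[0,0,0,1,24,0,0],[0,0,0,1,31,0,0]]'
python3 -c "
from h import *
im=look('pics/t3.png');o=blob(im,(8,150,80),(20,255,255),(240,140,360,240));p=ray('top',*o[0],125);print(p,np.degrees(np.arctan2(p[1]-36.5,p[0]-636))+4.2)
to()"
```

```text
time: 3.25
ee_pos: [491.7, 2.1, 102.3]
ee_rot: [0.005, -0.042, 0.999, -0.001]
force: [5.6, -5.5, -0.5]
width: -0.005
gripper_force: 3.2
time: 3.75
ee_pos: [490.1, 30.6, 102.6]
ee_rot: [0.007, -0.042, 0.999, -0.002]
force: [9.6, -10.6, -2.6]
width: -0.007
gripper_force: 5.8
[673.00634037 105.88006371] 66.1251729761464
t 3.8 pos [489.8  31.9 102.6] y dir 94.8 F [ 7.3 -6.6  0.8]
```

View pics/t3.png

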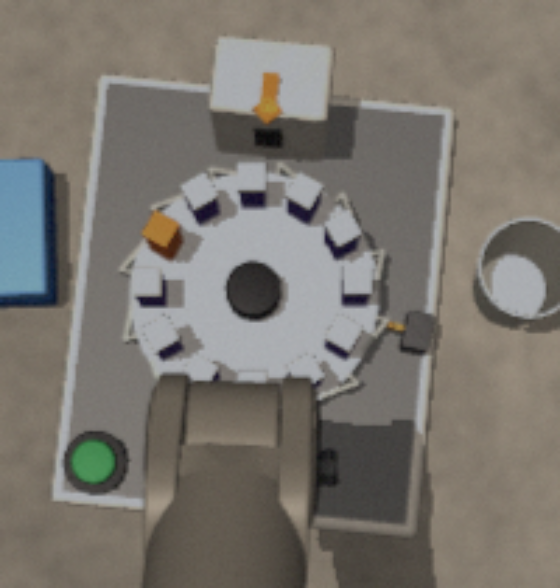

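The orange standard has advanced about 28° to crop (162,233), and the stroke isn't at the stop yet. I'll continue in small steps.

```bash
python3 -m creep '[[0,0,0,-1,4,0,0],[0,0,0,-1,8,0,0],[0,0,0,-1,8,0,0]]'
python3 -m creep '[[0,0,0,0,3,0,0],[0,0,0,0,6,0,0],[0,0,0,0,6,0,0]]'
python3 -c "
from h import *
im=look();o=blob(im,(8,150,80),(20,255,255),(240,140,360,240));p=ray('top',*o[0],125);print(p,np.degrees(np.arctan2(p[1]-36.5,p[0]-636))+4.2)
to()"
```

```text
time: 4.18
ee_pos: [489.0, 40.4, 102.5]
ee_rot: [0.005, -0.042, 0.999, -0.001]
force: [6.1, -6.5, 1.0]
width: -0.002
gripper_force: 3.5
time: 4.55
ee_pos: [489.2, 44.9, 102.6]
ee_rot: [0.006, -0.042, 0.999, -0.002]
force: [8.5, -9.8, -1.1]
width: -0.001
gripper_force: 5.0
[679.44078116 102.05135412] 60.667625163202324
t 4.6 pos [489.2  44.9 102.6] y dir 94.7 F [ 8.5 -9.3 -1.3]
```

```bash
python3 -m creep '[[0,0,0,0,4,0,0],[0,0,0,0,4,0,0],[0,0,0,0,4,0,0]]'
python3 -m creep '[[0,0,0,0,4,0,0],[0,0,0,0,4,0,0],[0,0,0,0,4,0,0]]'
python3 -c "
from h import *
im=look();o=blob(im,(8,150,80),(20,255,255),(240,140,360,240));p=ray('top',*o[0],125);print(p,np.degrees(np.arctan2(p[1]-36.5,p[0]-636))+4.2)
to()"
```

```text
time: 4.97
ee_pos: [489.2, 45.0, 102.6]
ee_rot: [0.006, -0.04, 0.999, -0.004]
force: [9.2, -17.8, -0.8]
width: 0.0
gripper_force: 8.7
time: 5.35
ee_pos: [489.1, 45.1, 102.7]
ee_rot: [0.006, -0.039, 0.999, -0.006]
force: [9.7, -24.5, -0.2]
width: 0.003
gripper_force: 12.5
[679.65161209 101.86400617] 60.464074077597594
t 5.4 pos [489.1  45.1 102.7] y dir 94.5 F [  9.4 -24.6  -0.3]
```

Stop reached: the force rises without motion, and the orange standard is at 60°. Return following the arc, then look at the lever.

```bash
python3 -m creep '[[0,0,0,0,-16,0,0],[0,0,0,0,-31,0,0],[0,0,0,0,-46,0,0],[0,0,0,-1,-61,0,0],[0,0,0,-4,-76,0,0],[0,0,0,-8,-91,0,0],[0,0,0,-14,-107,0,0],[0,0,0,-22,-124,0,0]]'
python3 -c "
from h import *
im=look();o=blob(im,(8,150,80),(20,255,255),(240,140,360,240));p=ray('top',*o[0],125);print(p,np.degrees(np.arctan2(p[1]-36.5,p[0]-636))+4.2)
s=viewer.camera('side');r=blob(s,(0,150,60),(6,255,255),(270,210,335,295));print('red side',r and (r[0],r[1]))
to()"
```

```text
time: 6.4
ee_pos: [516.3, -66.0, 100.0]
ee_rot: [-0.0, -0.043, 0.999, 0.0]
force: [0.4, 0.4, -0.8]
width: 0.001
gripper_force: 0.0
[677.77826312 103.18817347] 62.13401471457248
red side (array([302.22741433, 261.74766355]), array([297, 241,  11,  42, 321], dtype=int32))
t 6.5 pos [517.  -67.7 100.3] y dir 94.7 F [ 0.8 -0.7  0.1]
```

Lever is back at rest (side view unchanged). Stroke 2.

```bash
python3 -m creep '[[0,0,0,5,16,0,0],[0,0,0,10,31,0,0],[0,0,0,15,43,0,0],[0,0,0,19,55,0,0],[0,0,0,22,67,0,0],[0,0,0,23,80,0,0],[0,0,0,23,92,0,0],[0,0,0,22,104,0,0]]'
python3 -m creep '[[0,0,0,0,8,0,0],[0,0,0,0,14,0,0],[0,0,0,0,18,0,0],[0,0,0,0,20,0,0],[0,0,0,0,20,0,0],[0,0,0,0,20,0,0]]'
python3 -c "
from h import *
im=look();o=blob(im,(8,150,80),(20,255,255),(240,140,360,240));p=ray('top',*o[0],125);print(p,np.degrees(np.arctan2(p[1]-36.5,p[0]-636))+4.2)
to()"
```

```text
time: 7.5
ee_pos: [488.9, 33.5, 101.5]
ee_rot: [0.005, -0.042, 0.999, -0.003]
force: [9.0, -9.6, -2.7]
width: 0.002
gripper_force: 4.0
time: 8.25
ee_pos: [487.8, 45.1, 101.8]
ee_rot: [0.005, -0.04, 0.999, -0.007]
force: [9.5, -25.6, -1.7]
width: 0.0
gripper_force: 13.6
[707.07245758  70.42788901] 29.718429221636274
t 8.3 pos [487.8  45.  101.8] y dir 94.5 F [  9.8 -26.5  -1. ]
```

Stop reached, with the orange standard at 30°. Return, then stroke 3.

```bash
python3 -m creep '[[0,0,0,0,-16,0,0],[0,0,0,0,-31,0,0],[0,0,0,0,-46,0,0],[0,0,0,-1,-61,0,0],[0,0,0,-4,-76,0,0],[0,0,0,-8,-91,0,0],[0,0,0,-14,-107,0,0],[0,0,0,-22,-124,0,0]]'
python3 -c "
from h import *
im=look();o=blob(im,(8,150,80),(20,255,255),(240,140,360,240));p=ray('top',*o[0],125);print(p,np.degrees(np.arctan2(p[1]-36.5,p[0]-636))+4.2)
s=viewer.camera('side');r=blob(s,(0,150,60),(6,255,255),(270,210,335,295));print('red side',r and (r[0],r[1]))
to()"
```

```text
time: 9.3
ee_pos: [516.7, -66.0, 100.2]
ee_rot: [0.0, -0.043, 0.999, 0.0]
force: [-0.0, 0.1, 0.1]
width: 0.003
gripper_force: 0.0
[706.60170131  72.8101816 ] 31.416583402795183
red side (array([302.25382263, 261.67278287]), array([297, 241,  11,  42, 327], dtype=int32))
t 9.4 pos [517.3 -67.7 100.4] y dir 94.7 F [-0.3  0.   0.3]
```

```bash
python3 -m creep '[[0,0,0,5,16,0,0],[0,0,0,10,31,0,0],[0,0,0,15,43,0,0],[0,0,0,19,55,0,0],[0,0,0,22,67,0,0],[0,0,0,23,80,0,0],[0,0,0,23,92,0,0],[0,0,0,22,104,0,0]]'
python3 -m creep '[[0,0,0,0,8,0,0],[0,0,0,0,14,0,0],[0,0,0,0,18,0,0],[0,0,0,0,20,0,0],[0,0,0,0,20,0,0],[0,0,0,0,20,0,0]]'
python3 -c "
from h import *
im=look();o=blob(im,(8,150,80),(20,255,255),(240,139,360,240));p=ray('top',*o[0],125);print(o[1],p,np.degrees(np.arctan2(p[1]-36.5,p[0]-636))+4.2)
to()"
python3 -m creep '[[0,0,0,0,-16,0,0],[0,0,0,0,-31,0,0],[0,0,0,0,-46,0,0],[0,0,0,-1,-61,0,0],[0,0,0,-4,-76,0,0],[0,0,0,-8,-91,0,0],[0,0,0,-14,-107,0,0],[0,0,0,-22,-124,0,0]]'
python3 -c "
from h import *
im=look('pics/t4.png');o=blob(im,(8,150,80),(20,255,255),(240,139,360,240));p=ray('top',*o[0],125);print(o[1],p,np.degrees(np.arctan2(p[1]-36.5,p[0]-636))+4.2)
s=viewer.camera('side');r=blob(s,(0,150,60),(6,255,255),(270,210,335,295));print('red side',r and (r[0],r[1]))
to((515,-80,200))"
```

```text
time: 10.4
ee_pos: [488.9, 33.5, 101.5]
ee_rot: [0.005, -0.042, 0.999, -0.003]
force: [7.9, -9.4, -1.9]
width: -0.004
gripper_force: 3.9
time: 11.15
ee_pos: [487.8, 45.1, 101.8]
ee_rot: [0.005, -0.039, 0.999, -0.007]
force: [9.4, -27.4, -1.2]
width: 0.001
gripper_force: 13.6
[299 148  10  11  96] [715.41760134  29.77818318] -0.6379200505317826
t 11.2 pos [487.8  45.1 101.8] y dir 94.5 F [ 10.  -25.7  -1.6]
time: 12.2
ee_pos: [516.7, -66.1, 100.2]
ee_rot: [0.0, -0.043, 0.999, 0.0]
force: [0.5, -0.0, -0.1]
width: -0.001
gripper_force: 0.0
[298 148  10  11  94] [715.4395594  32.2183237] 1.1148263312493647
red side (array([302.24307692, 261.63692308]), array([297, 241,  11,  42, 325], dtype=int32))
(515, -80, 200) tool shift [  3.1 -12.1 -99.5]
t 12.3 pos [517.3 -67.7 100.5] y dir 94.7 F [-0.1 -0.1 -0.3]
```

View pics/t4.png

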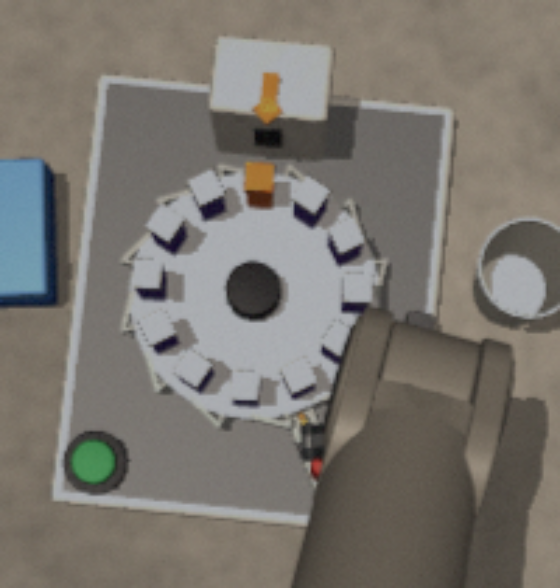

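The orange standard now stands at crop (259,182), in front of the window and within about 1°. The lever is at rest, with its side-view position the same as at the start. Next is the button.

```bash
python3 -m creep '[[0,0,0,0,-5,-50,0],[0,0,0,0,-5,-100,0],[0,0,0,2,50,-100,0],[0,0,0,2,105,-100,0],[0,0,0,2,160,-100,0],[0,0,0,0,215,-100,0],[0,0,0,-3,230,-100,0],[0,0,0,-3,230,-100,0]]'
python3 -c "
from h import *
to((500.3,161.7,200),(500.3,161.7,60))"
```

```text
time: 13.3
ee_pos: [499.1, 164.8, 200.1]
ee_rot: [-0.0, -0.044, 0.999, -0.0]
force: [0.7, -0.0, -0.4]
width: -0.002
gripper_force: 0.0
(500.3, 161.7, 200) tool shift [-0.9 -3.2  0.1]
(500.3, 161.7, 60) tool shift [ -1.   -3.2 140.1]
t 13.3 pos [499.1 164.8 200.1] y dir 95.0 F [ 0.7 -0.  -0.4]
```

```bash
python3 -m creep '[[0,0,0,-1,-3,45,0],[0,0,0,-1,-3,90,0],[0,0,0,-1,-3,130,0],[0,0,0,-1,-3,140,0],[0,0,0,-1,-3,145,0],[0,0,0,-1,-3,149,0],[0,0,0,-1,-3,152,0],[0,0,0,-1,-3,152,0]]'
python3 -m creep '[[0,0,0,0,0,3,0],[0,0,0,0,0,5,0],[0,0,0,0,0,5,0]]'
```

```text
time: 14.3
ee_pos: [502.0, 160.9, 49.3]
ee_rot: [0.001, -0.043, 0.999, 0.0]
force: [1.0, -0.3, 3.7]
width: 0.002
gripper_force: 1.5
time: 14.68
ee_pos: [502.0, 160.9, 45.8]
ee_rot: [0.001, -0.042, 0.999, 0.001]
force: [-2.7, -2.6, 20.0]
width: -0.0
gripper_force: 10.2
```

Bottomed out: 20 N at z 46. Now release and retreat.

```bash
python3 -m creep '[[0,0,0,0,0,3,0],[0,0,0,0,0,3,0],[0,0,0,0,0,-10,0],[0,0,0,0,0,-40,0],[0,0,0,0,0,-90,0],[0,0,0,0,0,-140,0],[0,0,0,40,40,-160,0],[0,0,0,80,90,-160,0]]'
python3 -m creep '[[0,0,0,0,50,0,0],[0,0,0,0,100,0,0],[0,0,0,0,100,0,0]]'
python3 -c "
from h import *
im=look('pics/t5.png');o=blob(im,(8,150,80),(20,255,255),(240,139,360,240));p=ray('top',*o[0],125);print(p,np.degrees(np.arctan2(p[1]-36.5,p[0]-636))+4.2)
r=blob(im,(0,150,80),(6,255,255),(300,235,345,275));print('red',r and r[0])
g=blob(im,(45,100,40),(80,255,255),(225,235,265,275));print('green',g and g[0])
to()"
```

```text
time: 15.68
ee_pos: [414.2, 243.6, 205.0]
ee_rot: [0.001, -0.041, 0.999, 0.001]
force: [0.8, 1.7, -0.5]
width: -0.002
gripper_force: 0.0
time: 16.05
ee_pos: [403.1, 347.0, 202.6]
ee_rot: [-0.001, -0.047, 0.999, 0.001]
force: [-0.4, -1.0, -0.1]
width: 0.005
gripper_force: 0.0
[715.37232614  32.10590412] 1.0313084390659046
red [325.30434783 255.37681159]
green [242.88324873 254.5177665 ]
t 16.1 pos [404.2 343.8 202.4] y dir 95.1 F [-0.6 -1.2 -0.7]
```

View pics/t5.png

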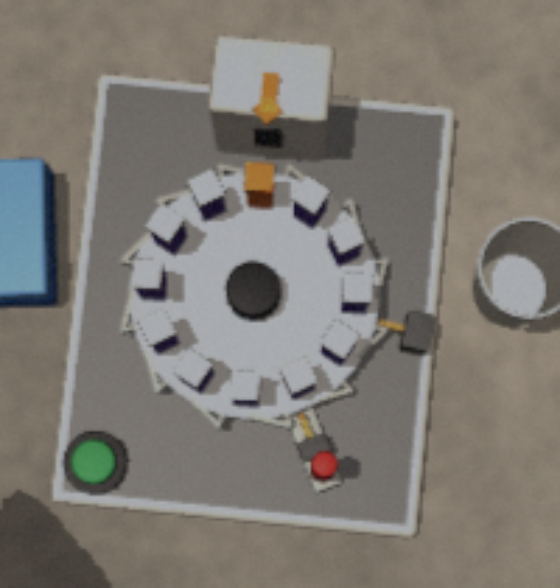

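The final view shows the orange standard at crop (259,182), in front of the window. The lever at (323,464) and the button at (93,461) are back where they started, and the other items haven't moved.

```bash
python3 -c "
from bench import order
print(order.hand_in())"
```

```text
the job is handed in; nothing more can be done
None
```

The job is handed in: three full lever strokes brought the orange standard in front of the window (about 1° off square by my measurement), and with the lever back at rest I pressed the read button to its stop and let it come up again, at about 16 s on the robot's clock.

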